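# Empty the screw-top canister of standoffs into the tray

## Robot

A 6-joint arm with a two-finger parallel gripper is mounted at the origin on the work surface. World frame = base frame: x ahead of the robot, y to its left, z up, the work surface at z = 0. Lengths are in m, angles in degrees, forces in N, time in s.
With the tool pointing down it reaches from about 0.35 to 0.875 m from the base axis. Payload 4.2 kg.
Tool frame: the origin (TCP) lies on the front face of the gripper's body, between the roots of the fingers; the fingertips stand 70 mm ahead of it and the grasp point (between the pads) lies 51 mm ahead of it (r.nose_length is the distance from the TCP to the fingertips, in m); z points along the fingers, y is the direction in which the jaws open and shut (so a half turn about z gives the same grasp; the last joint's range is limited). The gripper opens to 87 mm and grips with 3 to 60 N. Pads are 19 mm wide; open, the fingers measure 117 mm over their backs; the gripper's body (75 mm by 190 mm) begins 51 mm behind the grasp point.
Start: joints at [82.025, 22.042, 0.453, 0, -68.411, -14.817], TCP at [0.242, 0.576, 0.292] pointing down, gripper open.
Joint ranges: [-179.83, 179.83], [-69.29, 118.12], [-61.27, 80.66], [-181.25, 117.63], [-171.15, -9.14], [-177.46, 177.46]. Speed limits (degrees/s): [159.86, 159.86, 180, 180, 180, 180].

## Interface

Orientations are given as a 3x3 rotation matrix whose columns are the frame's x, y, z axes.
In Python, from station import telemetry, capture, order, r gives the robot as it stands.
- The arm moves only by the tool drive_tool, never from a script. Its argument "series" is a list of rows, each a list of 4 numbers: the shift along the tool's x, y, z as a fraction of full scale, then the turn about the tool's z as a fraction of full scale. In form: [[dx, dy, dz, turn], ...]. A call has 1 to 10 rows; each row is the pose to reach, as a shift and turn from the pose commanded when the call began, along the tool's axes at that moment; what a row does not reach only later rows make up. Full scale, the value 1, is 0.12 m for a shift and 2 rad for a turn. A row lasts 1/8 s, in which the tool goes at most 62.5 mm and 10.7 degrees, less where a joint would pass 70% of its speed; a pose out of reach is approached as far as the arm can. A call with a number of a shift or a turn outside -1 to 1 is refused whole. A call with a gripper value outside its range is refused whole. "fingers" is the finger opening in mm, from 0 to 87, set as the call begins (left out, the last holds). The fingers move at their own pace and stop on an object; the grip force is fixed at half the most. Time passes only in rows, so rows that repeat a pose let the fingers close. It gives the time, the measured TCP pose, the force and the opening at its end, in the units of the state.
- telemetry.sense(): the state, without advancing time (a new reading comes with each control period).
- capture(name): name is "scene" or "top" or "wrist"; returns a dict with "color" (420x560x3 uint8, blue, green, red), "fx", "fy", "cx", "cy" (pixels), "k1" (the pictures are not rectified: a ray, as slopes to the right and down, at radius r is drawn at 1 + k1 r^2 times it, then the intrinsics apply), "eye" and "attitude" of the camera in the world; the wrist camera has in their place "mount" (4x4, takes a point from camera to tool coordinates, whose origin is the TCP and whose axes are the flange's). Camera axes: x right, y up, looking along -z (the intrinsics and any distortion apply to the point x, -y, -z); pixel columns grow to the right and rows downward; lengths in m; the calibration is good to about 2 mm. A picture is of the moment at which its call begins: read the wrist's pose just before it. There is no depth.
- order.finish_job(): hands the job in, once; it reports no verdict.
The state is a dict: "time_s": time; "joints": joint angles; "joint_velocities": joint speeds; "effort": joint torques, N m; "tcp_pos": TCP position; "ee_rot": TCP orientation; "wrist_force": force on the tool from outside, world axes, zero at the start; "moment": the same for the moment, N m; "gripper_width": opening from 0.0 (shut) to 1.0 (fully open).
Only numpy, scipy, OpenCV 4.12 (cv2) and the standard library are available. Lean on these libraries where they do the work, as an engineer would, in place of code of your own. Each camera call takes 0.05 s, during which the arm holds its last target. There are 200 camera calls.

## Task

Unscrew the red cap from the clear canister and set it down on the bench, then swing the canister over with its crank so that all three brass standoffs drop into the metal tray. Swing the canister back fully upright and screw the cap on again, fully home. Leave the screwdriver, the tape and the phone where they lie.

Things in the scene. Friction and masses are not known exactly. Their poses are not given: they have to be found in the camera images.
- stand: Fixed stand: base plate (x -50 to 14, y -52 to 52, 8 mm thick), two grey cheeks (24 mm along x, at y = -42 and 42 mm) 120 mm high. Origin on the bench under the pivot, z up; +x is the way the canister tips (to the tray); -y, the crank's side, looks roughly towards the robot. The bench is clear for 200 mm on its -x side, between y = -70 and 60 mm, except the crank pin above.
- canister (a joint): Tilt of the canister, rad: 0 upright (end stop), growing as the mouth swings towards the tray, up to 2.5 (end stop, mouth steeply down). Hinge line along the stand's y, 110 mm above the bench. It stays where it is left (friction about 0.2 N m). The standoffs slide out somewhere between 1.8 and 2.5 rad.
- pivot (a point): Centre of the canister on the hinge line; its axes turn with the canister (z along the canister to the mouth, y along the hinge line).
- canister_mouth (a point): Centre of the rim, 56 mm from the pivot, z out of the mouth. Clear straight tube, outer diameter 43 mm (50 over the white threads, which reach 23 mm below the rim), inner 36, length 90. Right-hand three-start thread, lead 24 mm: counter-clockwise from above raises the cap 24 mm a turn, clockwise lowers it; it does not slip down by itself.
- crank_pin (a point): Where to grip the round black crank pin: diameter 10 mm, free for 27 mm either way, parallel to the stand's y. It is part of the canister, 66 mm from the hinge line, 80 mm to -y of the pivot: upright at x = -63, z = +20 mm from the hinge line; swings over the top to x = +62, z = +21 mm at 2.5 rad. It may turn between the fingers as they follow the arc.
- cap: Red screw cap: diameter 59 mm, 26 mm high, hollow from below (22 mm deep), 40 g. Origin: centre of its open underside, z up. Home, its origin lies 22 mm below the rim and its inside top rests on the rim. Counter-clockwise by about 130 degrees (2.3 rad) frees it, 9 mm risen; then it lifts straight off. Clockwise past home a stop blocks after about 15 degrees.
- standoff0: Brass hexagonal standoff, 11 mm across flats, 16 mm long, 13 g; origin at the centre of one end. Starts inside the canister.
- standoff1: Like standoff0.
- standoff2: Like standoff0.
- tray: Loose aluminium tray, 140 (x) by 130 (y) by 25 mm high, walls and floor 4 mm, 0.5 kg; origin under its centre. It stands on the bench just past the stand's +x side, already where the standoffs fall.
- screwdriver: Yellow-handled screwdriver lying on the bench; leave alone.
- tape: Orange ring of tape, diameter 64 mm, 19 mm high, lying flat; leave alone.
- phone: Black phone, 72 by 148 by 8 mm, lying flat; leave alone.
- cap_tick (a point): White tick on the cap's top, 21 mm from the axis towards the cap's own x; two more at 120 and 240 degrees. Under each, inside, is a lug 6.5 mm above the open edge. Home, the ticks stand 0, 120, 240 degrees from the stand's +x. The cap can be set on at any yaw and turned clockwise; set on with a tick 20 degrees counter-clockwise of +x it starts 9.5 mm above home, 140 degrees of turning.
Things that resemble listed ones, but are neither listed nor needed, are in the scene too. What is meant by the tray is not green or purple, and is the larger of those in its own colour.

How it is judged (in metres and radians):
On the way, in this order (a step that is already met when the one before it is completed fails the run):
1. the cap is off the canister, set down on the bench and let go (height (world z) of cap below 0.03 m and horizontal distance between cap and stand above 0.07 m and linear speed of cap below 0.03 m/s and contact force between cap and the fingers below 0.1 N and horizontal distance between cap and tray above 0.09 m), for 0.2 s.
2. the canister has been swung over and all three standoffs lie in the tray (x of standoff0 in the frame of tray between -0.068 and 0.068 m and y of standoff0 in the frame of tray between -0.063 and 0.063 m and z of standoff0 in the frame of tray between 0 and 0.024 m and linear speed of each of standoff0, standoff1, standoff2 below 0.03 m/s and x of standoff1 in the frame of tray between -0.068 and 0.068 m and y of standoff1 in the frame of tray between -0.063 and 0.063 m and z of standoff1 in the frame of tray between 0 and 0.024 m and x of standoff2 in the frame of tray between -0.068 and 0.068 m and y of standoff2 in the frame of tray between -0.063 and 0.063 m and z of standoff2 in the frame of tray between 0 and 0.024 m), for 0.2 s.
At the end, for the whole second after the job is handed in: All three standoffs lie at rest inside the tray, the canister is upright (tilt below 0.08 rad), and the cap is screwed on fully home: its underside within 1.4 mm of its home height (22 mm below the rim) and its axis within 0.06 rad of the canister's (all of step 2 and value of joint canister below 0.08 rad and z of cap in the frame of canister_mouth between -0.025 and -0.0206 m and distance between cap and canister_mouth below 0.025 m and angle between the z axis of cap and the z axis of canister_mouth, either way round below 0.06 rad and angle between cap's own z axis and vertical below 0.2 rad and linear speed of cap below 0.02 m/s); the robot touches nothing.
It fails at once if the screwdriver, the tape or the phone is shifted by more than 30 mm (distance of any of screwdriver, tape, phone from where it was at the start of the episode above 0.03 m).
It also fails if it takes over 72 s, if anything falls off the work surface, if the arm or the gripper's body presses on something with over 40 N, if the wrist force passes 120 N, or if a joint passes its speed limit or range.

## Working session

There is one attempt and no reset: what is moved stays moved. The work goes in short steps, Python scripts to look and compute and a tool call to move; the robot and the scene stay as the last step left them, time stands still between calls to the robot, and variables do not carry over. Pictures are saved under pics/ and viewed, about 8 in all and at most 12, crops included, and the job is handed in when it is done.

Besides the shell and the picture viewer there is one more tool, called after "Emit:" as name(argument=value, ...), one argument or row to a line, values as JSON. drive_tool: Moves the arm, as the interface text tells. Shift numbers are shares of 0.12 m and turn numbers shares of 2 rad, none past 1 either way. Its arguments: {"type":"object","properties":{"series":{"type":"array","items":{"type":"array","items":{"type":"number","minimum":-1,"maximum":1}}},"fingers":{"type":"number"}},"required":["series"]}

```bash
mkdir -p pics; ls; cat > h.py <<'E'
import numpy as np, cv2, json
from station import telemetry, capture, order, r
def snap(name, fn):
    s=telemetry.sense(); c=capture(name); cv2.imwrite('pics/'+fn+'.png',c['color'])
    K=np.array([[c['fx'],0,c['cx']],[0,c['fy'],c['cy']],[0,0,1.]])
    if 'mount' in c:
        M=np.array(c['mount']); R=np.array(s['ee_rot']); t=np.array(s['tcp_pos'])
        A=R@M[:3,:3]; e=R@M[:3,3]+t
    else: A=np.array(c['attitude']); e=np.array(c['eye']); 
    np.savez('pics/'+fn+'.npz',K=K,k1=c['k1'],A=A,e=e)
def cam(fn):
    d=np.load('pics/'+fn+'.npz'); return d['K'],float(d['k1']),d['A'],d['e']
def ray(fn,u,v):
    K,k1,A,e=cam(fn)
    p=cv2.undistortPoints(np.array([[[u,v]]],float),K,np.array([k1,0,0,0.]))[0,0]
    d=A@np.array([p[0],-p[1],-1.]); return e,d/np.linalg.norm(d)
def atz(fn,u,v,z):
    e,d=ray(fn,u,v); return e+d*(z-e[2])/d[2]
def tri(obs):
    S=np.zeros((3,3));b=np.zeros(3);L=[]
    for o in obs:
        e,d=ray(*o);P=np.eye(3)-np.outer(d,d);S+=P;b+=P@e;L.append((e,d))
    x=np.linalg.solve(S,b); return x,[round(1000*np.linalg.norm(np.cross(x-e,d)),1) for e,d in L]
def proj(fn,X):
    K,k1,A,e=cam(fn); q=A.T@(np.array(X)-e); q=np.array([q[0],-q[1],-q[2]])
    return cv2.projectPoints(q.reshape(1,1,3),np.zeros(3),np.zeros(3),K,np.array([k1,0,0,0.]))[0].ravel()
E
python3 - <<'E'
from h import *
snap('scene','s0');snap('top','t0');snap('wrist','w0')
for f in('s0','t0','w0'):
    K,k1,A,e=cam(f);print(f,e.round(3),(-A[:,2]).round(3),K[0,0],k1)
s=telemetry.sense();print(s['time_s'],np.round(s['ee_rot'],3),s['gripper_width'])
a=cv2.imread('pics/s0.png');b=cv2.imread('pics/t0.png')
E
```

```text
pics
s0 [1.086 0.119 0.878] [-0.58  -0.23  -0.782] 419.3651181989088 -0.018765379100072657
t0 [ 0.317 -0.091  1.336] [ 0.177  0.013 -0.984] 543.0946410998672 -0.1505933365082289
w0 [0.308 0.548 0.384] [-0.243  0.1   -0.965] 359.41726920796185 0.03349406916248173
0.15 [[ 0.922 -0.387 -0.001]
 [-0.387 -0.922 -0.002]
 [ 0.     0.002 -1.   ]] 0.9980075440167214
```

View pics/s0.png

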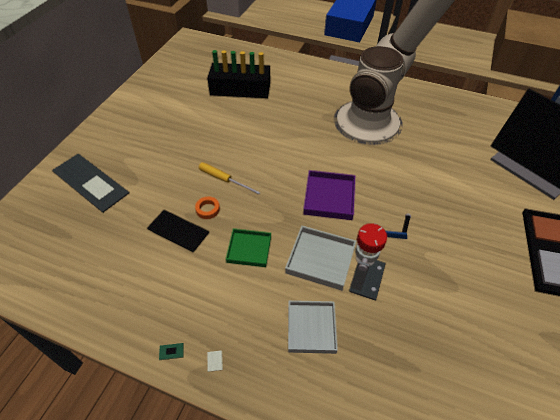

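View pics/t0.png

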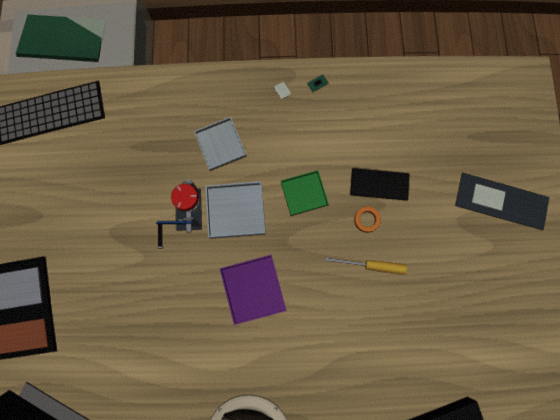

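The scene view shows the cap at about (372,232), the crank at (405,228) and the tray at (321,257). In the top view the cap is at (185,196), the crank pin at (160,235) and the tray at (236,210). The stand's +x points along world -y. I'll enlarge both around the stand.

```bash
python3 - <<'E'
from h import *
a=cv2.imread('pics/s0.png')[205:305,340:420];b=cv2.imread('pics/t0.png')[170:260,140:220]
a=cv2.resize(a,None,fx=5,fy=5,interpolation=cv2.INTER_CUBIC);b=cv2.resize(b,None,fx=5,fy=5,interpolation=cv2.INTER_CUBIC)
b=cv2.copyMakeBorder(b,0,50,0,0,cv2.BORDER_CONSTANT)
cv2.imwrite('pics/c1.png',np.hstack([a,b]))
for f,b0 in(('s0',(350,395,215,255)),('t0',(165,205,178,215))):
    im=cv2.imread(f'pics/{f}.png').astype(int);m=((im[...,2]>110)&(im[...,1]<70)&(im[...,0]<70));mm=np.zeros_like(m);x0,x1,y0,y1=b0;mm[y0:y1,x0:x1]=m[y0:y1,x0:x1]
    ys,xs=np.nonzero(mm);print(f,xs.min(),xs.max(),ys.min(),ys.max(),xs.mean(),ys.mean(),len(xs))
E
```

```text
s0 358 386 224 246 372.3802521008403 234.75840336134453 476
t0 171 196 184 208 183.48024948024948 196.012474012474 481
```

View pics/c1.png

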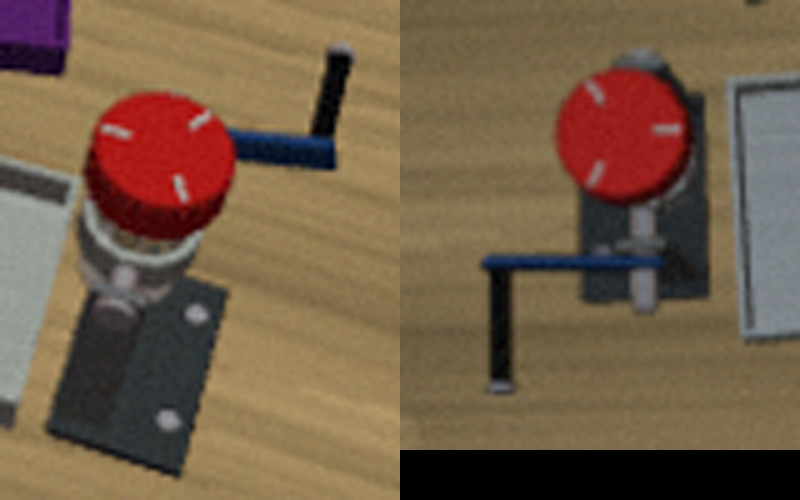

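View pics/w0.png

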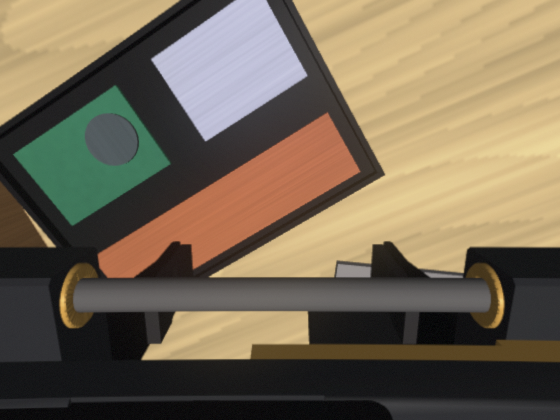

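The ticks are clear in both views: crop (116,130), (200,120), (180,188) in the scene and (195,92), (267,129), (196,174) in the top view. The pin tips are at (342,50) and (100,387). The wrist view shows only the bench behind. I'll triangulate these.

```bash
python3 - <<'E'
from h import *
S=lambda x,y:('s0',340+(x+.5)/5-.5,205+(y+.5)/5-.5)
T=lambda x,y:('t0',140+(x+.5)/5-.5,170+(y+.5)/5-.5)
for n,a,b in [('cap',(165.3,146),(219.5,131.5)),('tickA',(180,188),(195,92)),('tickX',(116,130),(267,129)),('tickB',(200,120),(196,174)),('pintip',(342,50),(100,387)),('pinroot',(322,138),(100,268)),('plateBR(robot,+x)',(150,235*0+0),(0,0))][:-1]:
    x,e=tri([S(*a),T(*b)]);print(n,x.round(4),e)
for n,b in [('plate -x-y',(182,300)),('plate +x-y',(308,297)),('plate +x+y',(304,92))]: print(n,atz(*T(*b),.008).round(4))
for n,a in [('plate s',(228,290)),('plate s2',(180,475)),('s3',(48,430))]: print(n,atz(*S(*a),.008).round(4))
for n,u,v in [('tr0',206,186),('tr1',263,184),('tr2',265,236),('tr3',208,238)]: print(n,atz('t0',u,v,.025).round(4))
for n,u,v in [('a',305,230),('b',355,240),('c',345,285),('d',287,268)]: print(n,atz('s0',u,v,.025).round(4))
print(atz('t0',*[330,260],0),atz('t0',365,219,.019))
E
```

```text
cap [0.554  0.1193 0.1717] [np.float64(1.8), np.float64(1.8)]
tickA [0.5721 0.13   0.1719] [np.float64(1.6), np.float64(1.6)]
tickX [0.5543 0.0983 0.1723] [np.float64(2.0), np.float64(2.0)]
tickB [0.5354 0.1297 0.1713] [np.float64(1.7), np.float64(1.7)]
pintip [0.4463 0.1802 0.1359] [np.float64(2.1), np.float64(2.1)]
pinroot [0.4998 0.1805 0.1384] [np.float64(2.7), np.float64(2.7)]
plate -x-y [0.5028 0.1656 0.008 ]
plate +x-y [0.5026 0.1024 0.008 ]
plate +x+y [0.6065 0.104  0.008 ]
plate s [0.5016 0.1699 0.008 ]
plate s2 [0.6054 0.1712 0.008 ]
s3 [0.6058 0.1096 0.008 ]
tr0 [0.6074 0.0875 0.025 ]
tr1 [ 0.608 -0.054  0.025]
tr2 [ 0.4786 -0.0558  0.025 ]
tr3 [0.4776 0.0834 0.025 ]
a [ 0.4947 -0.0379  0.025 ]
b [0.4773 0.0858 0.025 ]
c [0.6052 0.0971 0.025 ]
d [ 0.6129 -0.0408  0.025 ]
[ 0.41755937 -0.21341838  0.        ] [ 0.51398455 -0.30223885  0.019     ]
```

Cap, ticks and crank agree with the text: the stand sits at about (0.554, 0.119), yawed -90°, cap top at about 0.171. Moving over the cap.

Emit:
drive_tool(
  series=[
    [0.968, 0.626, 0, 0],
    [0.968, 0.626, 0, 0],
    [0.968, 0.626, 0, 0],
  ],
  fingers=87,
)

```text
time_s: 0.52
tcp_pos: [0.3213, 0.4591, 0.2923]
ee_rot: [[0.921, -0.39, -0.0], [-0.39, -0.921, -0.001], [-0.0, 0.001, -1.0]]
wrist_force: [1.1, -0.3, -0.8]
gripper_width: 0.999
```

Emit:
drive_tool(
  series=[
    [0.968, 0.626, 0, 0],
    [0.968, 0.626, 0, 0],
    [0.968, 0.626, 0, 0],
  ],
)

```text
time_s: 0.9
tcp_pos: [0.3991, 0.3455, 0.2922]
ee_rot: [[0.921, -0.39, -0.0], [-0.39, -0.921, -0.0], [-0.0, 0.0, -1.0]]
wrist_force: [0.7, 0.1, 0.5]
gripper_width: 0.998
```

Emit:
drive_tool(
  series=[
    [0.968, 0.626, 0, 0],
    [0.968, 0.626, 0, 0],
    [0.968, 0.626, 0, 0],
  ],
)

```text
time_s: 1.27
tcp_pos: [0.4772, 0.2319, 0.292]
ee_rot: [[0.921, -0.39, -0.0], [-0.39, -0.921, -0.0], [-0.0, 0.0, -1.0]]
wrist_force: [-0.1, 1.2, -0.2]
gripper_width: 1.001
```

Emit:
drive_tool(
  series=[
    [0.968, 0.626, 0, 0],
    [0.968, 0.626, 0, 0],
    [0.968, 0.626, 0, 0],
    [0.968, 0.626, 0, 0],
  ],
)

```text
time_s: 1.78
tcp_pos: [0.5542, 0.1197, 0.2918]
ee_rot: [[0.922, -0.388, -0.001], [-0.388, -0.922, 0.0], [-0.001, 0.0, -1.0]]
wrist_force: [0.4, 0.1, -0.6]
gripper_width: 1.005
```

```bash
python3 - <<'E'
from h import *
s=telemetry.sense();print(s['time_s'],np.round(s['tcp_pos'],4),np.round(s['joints'],1),np.round(s['ee_rot'],3).tolist())
snap('wrist','w1')
print(proj('w1',[.554,.1193,.171]),proj('w1',[.554,.098,.171]))
E
```

```text
1.775 [0.5542 0.1197 0.2918] [ 28.5  16.4  -7.9  -0.  -65.7  38.6] [[0.922, -0.388, -0.001], [-0.388, -0.922, 0.0], [-0.001, 0.0, -1.0]]
[281.96642575 229.02518553] [313.72365185 216.34777674]
```

View pics/w1.png

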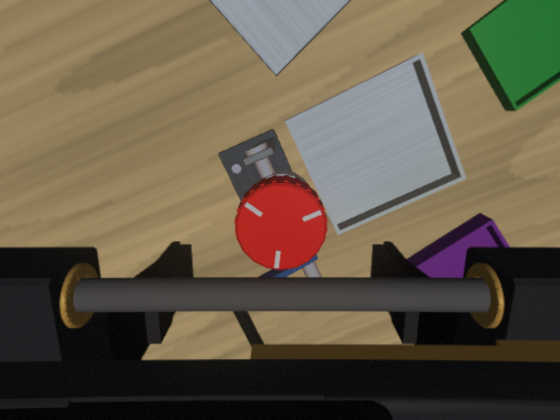

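The wrist view shows the cap centre at (281,228) against a prediction of (282,229), so the measurement holds. Turn 60° clockwise first to leave joint-6 room, then descend and grip.

Emit:
drive_tool(
  series=[
    [0, 0.003, 0.1, 0.09],
    [0, 0.003, 0.2, 0.18],
    [0, 0.003, 0.25, 0.27],
    [0, 0.003, 0.3, 0.36],
    [0, 0.003, 0.35, 0.45],
    [0, 0.003, 0.4, 0.52],
    [0, 0.003, 0.5, 0.52],
    [0, 0.003, 0.6, 0.52],
    [0, 0.003, 0.657, 0.52],
    [0, 0.003, 0.657, 0.52],
  ],
)

```text
time_s: 3.08
tcp_pos: [0.5536, 0.1188, 0.2126]
ee_rot: [[0.133, -0.991, -0.001], [-0.991, -0.133, -0.001], [0.001, 0.001, -1.0]]
wrist_force: [0.8, 0.4, -0.6]
gripper_width: 1.001
```

Emit:
drive_tool(
  series=[
    [0, 0, 0, 0],
    [0, 0, 0, 0],
    [0, 0, 0, 0],
    [0, 0, 0, 0],
    [0, 0, 0, 0],
  ],
  fingers=40,
)

```text
time_s: 3.7
tcp_pos: [0.554, 0.1188, 0.2137]
ee_rot: [[0.133, -0.991, 0.0], [-0.991, -0.133, 0.0], [-0.0, -0.0, -1.0]]
wrist_force: [-0.5, -0.1, 0.8]
gripper_width: 0.67
```

Gripped at 58 mm with almost no force. Unscrewing along the thread.

Emit:
drive_tool(
  series=[
    [0, 0, -0.0055, -0.0873],
    [0, 0, -0.011, -0.1745],
    [0, 0, -0.0167, -0.2618],
    [0, 0, -0.0222, -0.349],
    [0, 0, -0.0278, -0.4363],
    [0, 0, -0.0333, -0.5236],
    [0, 0, -0.0389, -0.611],
    [0, 0, -0.0444, -0.698],
    [0, 0, -0.05, -0.785],
    [0, 0, -0.0556, -0.8727],
  ],
)

```text
time_s: 4.95
tcp_pos: [0.5549, 0.1194, 0.2205]
ee_rot: [[0.951, 0.308, 0.003], [0.308, -0.951, 0.001], [0.003, -0.0, -1.0]]
wrist_force: [1.5, 0.5, -1.0]
gripper_width: 0.67
```

Emit:
drive_tool(
  series=[
    [0, 0, -0.0055, -0.0873],
    [0, 0, -0.011, -0.1745],
    [0, 0, -0.0167, -0.2618],
    [0, 0, -0.0222, -0.349],
    [0, 0, -0.03, -0.349],
  ],
)

```text
time_s: 5.58
tcp_pos: [0.5546, 0.1198, 0.2236]
ee_rot: [[0.537, 0.843, 0.002], [0.843, -0.537, 0.002], [0.003, 0.001, -1.0]]
wrist_force: [2.8, 4.4, -1.6]
gripper_width: 0.669
```

Turned 140° (yaw -82.4 → 57.5). Lifting, then carrying to the clear side.

Emit:
drive_tool(
  series=[
    [0, 0, -0.08, 0],
    [0, 0, -0.25, 0],
    [0, 0, -0.5, 0],
    [0, 0, -0.5, 0],
    [0.3, -0.12, -0.5, -0.09],
    [0.6, -0.24, -0.5, -0.18],
    [0.9, -0.35, -0.5, -0.27],
    [0.9, -0.35, -0.5, -0.283],
    [0.9, -0.35, -0.5, -0.283],
  ],
)

```text
time_s: 6.7
tcp_pos: [0.5756, 0.2318, 0.2828]
ee_rot: [[0.001, 1.0, -0.002], [1.0, -0.001, -0.002], [-0.002, -0.002, -1.0]]
wrist_force: [0.5, -0.6, 0.6]
gripper_width: 0.672
```

```bash
python3 - <<'E'
from h import *
s=telemetry.sense();p=np.array(s['tcp_pos']);print(s['time_s'],p.round(4),np.round(s['joints'],1),s['gripper_width'])
R=np.array(s['ee_rot']);print(R.round(3).tolist(),(R.T@(np.array([.585,.275,.0735])-p)/.12).round(3))
snap('top','t1');print(proj('t1',[*(p[:2]),p[2]-.043]))
E
```

```text
6.7 [0.5756 0.2318 0.2828] [ 36.9  22.   -0.9  -0.  -67.2 143.1] 0.6723928243040496
[[0.001, 1.0, -0.002], [1.0, -0.001, -0.002], [-0.002, -0.002, -1.0]] [0.363 0.082 1.743]
[124.22340821 181.36216709]
```

Emit:
drive_tool(
  series=[
    [0.18, 0.04, 0.25, 0],
    [0.363, 0.08, 0.6, 0],
    [0.363, 0.08, 0.95, 0],
    [0.363, 0.08, 0.95, 0],
  ],
)

```text
time_s: 7.25
tcp_pos: [0.584, 0.2738, 0.1661]
ee_rot: [[0.002, 1.0, -0.008], [1.0, -0.002, -0.005], [-0.005, -0.008, -1.0]]
wrist_force: [-0.4, -0.3, 0.2]
gripper_width: 0.673
```

Emit:
drive_tool(
  series=[
    [0, 0, 0.3, 0],
    [0, 0, 0.55, 0],
    [0, 0, 0.7, 0],
    [0, 0, 0.793, 0],
    [0, 0, 0.793, 0],
    [0, 0, 0.793, 0],
  ],
)

```text
time_s: 8.0
tcp_pos: [0.5865, 0.2765, 0.0758]
ee_rot: [[-0.001, 1.0, 0.002], [1.0, 0.001, 0.001], [0.001, 0.002, -1.0]]
wrist_force: [0.2, -0.7, 0.1]
gripper_width: 0.667
```

Emit:
drive_tool(
  series=[
    [0, 0, 0.025, 0],
    [0, 0, 0.025, 0],
    [0, 0, 0.025, 0],
  ],
)

```text
time_s: 8.38
tcp_pos: [0.5859, 0.2762, 0.0717]
ee_rot: [[-0.001, 1.0, 0.0], [1.0, 0.001, 0.0], [0.0, 0.0, -1.0]]
wrist_force: [-0.4, 0.2, -0.4]
gripper_width: 0.673
```

Emit:
drive_tool(
  series=[
    [0, 0, 0, 0],
    [0, 0, 0, 0],
    [0, 0, 0, 0],
    [0, 0, 0, 0],
    [0, 0, -0.2, 0],
    [0, 0, -0.5, 0],
    [0, 0, -1, 0],
    [0, 0, -1, 0],
    [0, 0, -1, 0],
  ],
  fingers=87,
)

```text
time_s: 9.5
tcp_pos: [0.5855, 0.2759, 0.1916]
ee_rot: [[-0.0, 1.0, -0.0], [1.0, 0.0, 0.0], [0.0, -0.0, -1.0]]
wrist_force: [1.1, 0.6, 0.0]
gripper_width: 0.999
```

```bash
python3 - <<'E'
from h import *
s=telemetry.sense();p=np.array(s['tcp_pos']);print(s['time_s'],p.round(4),np.round(s['joints'],1),s['gripper_width'])
snap('wrist','w2')
print(proj('w2',[.586,.2765,.026]))
im=cv2.imread('pics/w2.png').astype(int);m=((im[...,2]>110)&(im[...,1]<70)&(im[...,0]<70));ys,xs=np.nonzero(m);print(xs.min(),xs.max(),ys.min(),ys.max(),xs.mean(),ys.mean())
E
```

```text
9.5 [0.5855 0.2759 0.1916] [ 39.5  28.8  -3.8  -0.  -57.4 140.5] 0.9994792722901628
[282.09404991 208.63941487]
244 320 171 246 282.0738927738928 208.6909090909091
```

View pics/w2.png

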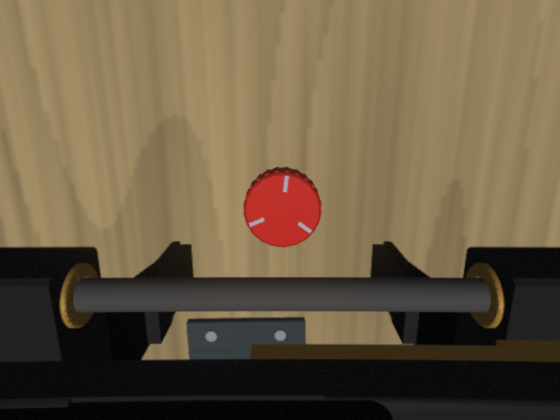

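The wrist view shows the cap upright on the bench at pixel (282,209), exactly as predicted for (0.586, 0.2765). Now to the crank pin at about (0.472, 0.1815, 0.130) with the jaws across world y.

Emit:
drive_tool(
  series=[
    [0, 0, -0.3, 0.09],
    [0, 0, -0.667, 0.18],
    [-0.3, -0.4, -0.667, 0.27],
    [-0.6, -0.8, -0.667, 0.36],
    [-0.787, -0.95, -0.667, 0.45],
    [-0.787, -0.95, -0.667, 0.54],
    [-0.787, -0.95, -0.667, 0.63],
    [-0.787, -0.95, -0.667, 0.72],
    [-0.787, -0.95, -0.667, 0.785],
    [-0.787, -0.95, -0.667, 0.785],
  ],
  fingers=45,
)

```text
time_s: 10.8
tcp_pos: [0.4715, 0.1813, 0.2701]
ee_rot: [[1.0, 0.003, -0.003], [0.003, -1.0, -0.002], [-0.003, 0.002, -1.0]]
wrist_force: [0.2, 0.4, -0.5]
gripper_width: 0.512
```

```bash
python3 - <<'E'
from h import *
s=telemetry.sense();p=np.array(s['tcp_pos']);print(s['time_s'],p.round(4),np.round(s['joints'],1),s['gripper_width'],np.round(s['ee_rot'],3).tolist())
snap('top','t2');snap('wrist','w3')
for f in('w3','t2'):print([proj(f,[x,.182,.130]).round(0) for x in(.447,.474,.501)])
E
```

```text
10.8 [0.4715 0.1813 0.2701] [ 39.5  11.5 -17.9  -0.  -60.8  50.7] 0.5120417696943137 [[1.0, 0.003, -0.003], [0.003, -1.0, -0.002], [-0.003, 0.002, -1.0]]
[array([280., 253.]), array([280., 216.]), array([280., 176.])]
[array([158., 247.]), array([159., 235.]), array([159., 223.])]
```

View pics/w3.png

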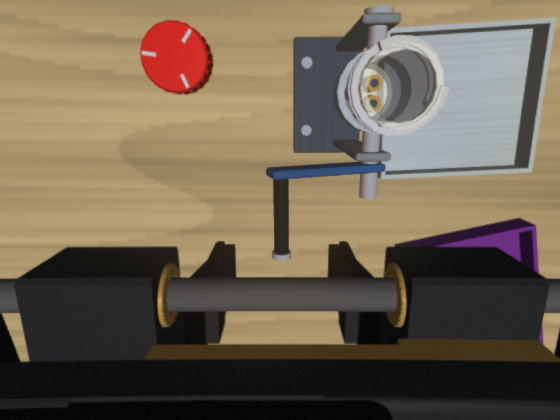

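The pin lies between the fingers at column 281 (rows 175–257), as predicted (280), and the standoffs are visible in the open canister. Descend and grip.

Emit:
drive_tool(
  series=[
    [0, 0, 0.3, 0],
    [0, 0, 0.55, 0],
    [0, 0, 0.742, 0],
    [0, 0, 0.742, 0],
    [0, 0, 0.742, 0],
  ],
)

```text
time_s: 11.52
tcp_pos: [0.4725, 0.1819, 0.1833]
ee_rot: [[1.0, 0.003, 0.001], [0.003, -1.0, 0.0], [0.001, -0.0, -1.0]]
wrist_force: [-0.5, -0.9, 0.5]
gripper_width: 0.515
```

Emit:
drive_tool(
  series=[
    [0, 0, 0, 0],
    [0, 0, 0, 0],
    [0, 0, 0, 0],
    [0, 0, 0, 0],
    [0, 0, 0, 0],
  ],
  fingers=0,
)

```text
time_s: 12.15
tcp_pos: [0.4719, 0.1816, 0.1826]
ee_rot: [[1.0, 0.002, 0.0], [0.002, -1.0, -0.0], [0.0, 0.0, -1.0]]
wrist_force: [-0.2, -1.4, 1.0]
gripper_width: 0.101
```

```bash
python3 - <<'E'
from h import *
s=telemetry.sense();p=np.array(s['tcp_pos']);print(s['time_s'],p.round(4),np.round(s['wrist_force'],1),s['gripper_width'])
# arc, rows relative to start, units: tool y=-world y = stand +x ; tool z down
def pin(t):
    a=np.pi-np.arctan2(20,63)-t; return 66.1*np.cos(a),66.1*np.sin(a)
def rows(t0,t1,n=10):
    x0,z0=pin(t0)
    for t in np.linspace(t0,t1,n+1)[1:]:
        x,z=pin(t);print([0,round((x-x0)/120,3),round(-(z-z0)/120,3),0],end=', ')
    print()
rows(0,.85);rows(.85,1.7);rows(1.7,2.46)
E
```

```text
12.15 [0.4719 0.1816 0.1826] [-0.2 -1.4  1. ] 0.10063001935767281
[0, np.float64(0.016), np.float64(-0.044), 0], [0, np.float64(0.036), np.float64(-0.086), 0], [0, np.float64(0.059), np.float64(-0.127), 0], [0, np.float64(0.086), np.float64(-0.166), 0], [0, np.float64(0.115), np.float64(-0.202), 0], [0, np.float64(0.148), np.float64(-0.235), 0], [0, np.float64(0.184), np.float64(-0.266), 0], [0, np.float64(0.222), np.float64(-0.293), 0], [0, np.float64(0.262), np.float64(-0.317), 0], [0, np.float64(0.304), np.float64(-0.338), 0], 
[0, np.float64(0.044), np.float64(-0.017), 0], [0, np.float64(0.089), np.float64(-0.03), 0], [0, np.float64(0.134), np.float64(-0.04), 0], [0, np.float64(0.181), np.float64(-0.045), 0], [0, np.float64(0.228), np.float64(-0.046), 0], [0, np.float64(0.274), np.float64(-0.044), 0], [0, np.float64(0.321), np.float64(-0.037), 0], [0, np.float64(0.366), np.float64(-0.027), 0], [0, np.float64(0.411), np.float64(-0.013), 0], [0, np.float64(0.454), np.float64(0.005), 0], 
[0, np.float64(0.037), np.float64(0.019), 0], [0, np.float64(0.073), np.float64(0.041), 0], [0, np.float64(0.107), np.float64(0.066), 0], [0, np.float64(0.139), np.float64(0.093), 0], [0, np.float64(0.169), np.float64(0.122), 0], [0, np.float64(0.196), np.float64(0.154), 0], [0, np.float64(0.221), np.float64(0.187), 0], [0, np.float64(0.243), np.float64(0.223), 0], [0, np.float64(0.263), np.float64(0.259), 0], [0, np.float64(0.28), np.float64(0.298), 0],
```

Gripped: 8.8 mm wide against a 10 mm pin. Swinging along the arc.

Emit:
drive_tool(
  series=[
    [0, 0.016, -0.044, 0],
    [0, 0.036, -0.086, 0],
    [0, 0.059, -0.127, 0],
    [0, 0.086, -0.166, 0],
    [0, 0.115, -0.202, 0],
    [0, 0.148, -0.235, 0],
    [0, 0.184, -0.266, 0],
    [0, 0.222, -0.293, 0],
    [0, 0.262, -0.317, 0],
    [0, 0.304, -0.338, 0],
  ],
)

```text
time_s: 13.4
tcp_pos: [0.4723, 0.1463, 0.2249]
ee_rot: [[1.0, 0.002, 0.003], [0.002, -1.0, 0.003], [0.003, -0.003, -1.0]]
wrist_force: [-2.2, 8.6, 2.3]
gripper_width: 0.105
```

Emit:
drive_tool(
  series=[
    [0, 0.044, -0.017, 0],
    [0, 0.089, -0.03, 0],
    [0, 0.134, -0.04, 0],
    [0, 0.181, -0.045, 0],
    [0, 0.228, -0.046, 0],
    [0, 0.274, -0.044, 0],
    [0, 0.321, -0.037, 0],
    [0, 0.366, -0.027, 0],
    [0, 0.411, -0.013, 0],
    [0, 0.454, 0.005, 0],
  ],
)

```text
time_s: 14.65
tcp_pos: [0.4728, 0.091, 0.2248]
ee_rot: [[1.0, 0.003, 0.004], [0.003, -1.0, 0.002], [0.004, -0.002, -1.0]]
wrist_force: [-1.9, 4.2, 5.3]
gripper_width: 0.102
```

Emit:
drive_tool(
  series=[
    [0, 0.037, 0.019, 0],
    [0, 0.073, 0.041, 0],
    [0, 0.107, 0.066, 0],
    [0, 0.139, 0.093, 0],
    [0, 0.169, 0.122, 0],
    [0, 0.196, 0.154, 0],
    [0, 0.221, 0.187, 0],
    [0, 0.243, 0.223, 0],
    [0, 0.263, 0.259, 0],
    [0, 0.28, 0.298, 0],
  ],
)

```text
time_s: 15.9
tcp_pos: [0.4727, 0.0571, 0.1867]
ee_rot: [[1.0, 0.002, 0.002], [0.002, -1.0, 0.001], [0.002, -0.001, -1.0]]
wrist_force: [2.6, 4.6, 4.8]
gripper_width: 0.099
```

Emit:
drive_tool(
  series=[
    [0, 0, 0, 0],
    [0, 0, 0, 0],
    [0, 0, 0, 0],
    [0, 0, 0, 0],
    [0, 0, 0, 0],
  ],
)

```text
time_s: 16.52
tcp_pos: [0.4727, 0.057, 0.1863]
ee_rot: [[1.0, 0.001, 0.001], [0.001, -1.0, 0.0], [0.001, -0.0, -1.0]]
wrist_force: [4.6, 3.4, 0.9]
gripper_width: 0.106
```

```bash
python3 - <<'E'
from h import *
s=telemetry.sense();p=np.array(s['tcp_pos']);print(s['time_s'],p.round(4),np.round(s['wrist_force'],1),s['gripper_width'])
snap('top','t3');snap('wrist','w4');snap('scene','s3')
a=cv2.imread('pics/t3.png')[170:260,140:280];a=cv2.resize(a,None,fx=3.5,fy=3.5,interpolation=cv2.INTER_CUBIC)
b=cv2.imread('pics/s3.png')[210:300,275:400];b=cv2.resize(b,None,fx=2.4,fy=2.4,interpolation=cv2.INTER_CUBIC)
w=cv2.imread('pics/w4.png')[0:280,100:]
W=np.zeros((600,800,3),np.uint8);W[:280,:460]=w;W[:216,470:770]=b;W[283:598,:490]=a;cv2.imwrite('pics/c2.png',W)
E
```

```text
16.525 [0.4727 0.057  0.1863] [4.6 3.4 0.9] 0.10626742500716356
```

View pics/c2.png

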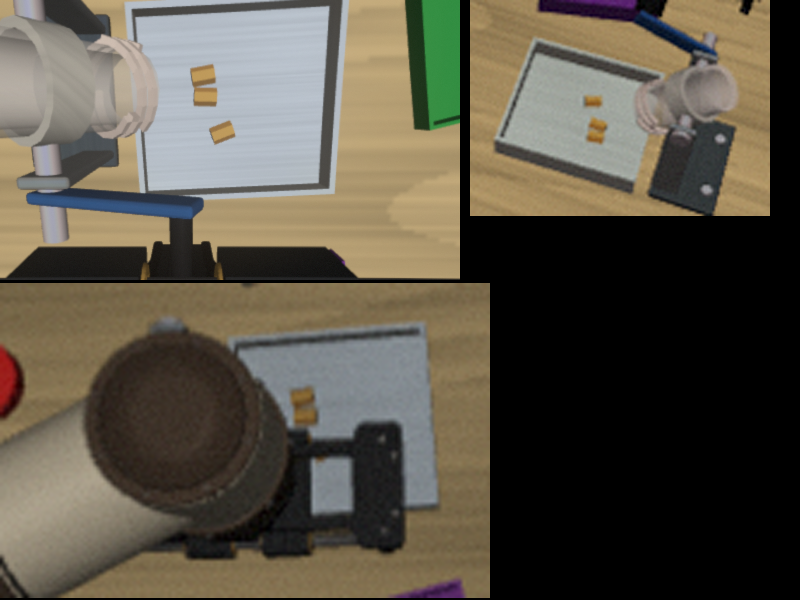

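All three standoffs lie in the metal tray (top-left wrist picture at about (203,75), (205,97), (222,132)). Swinging back with the reversed arc, pressing slightly into the upright stop.

Emit:
drive_tool(
  series=[
    [0, -0.017, -0.039, 0],
    [0, -0.037, -0.075, 0],
    [0, -0.059, -0.111, 0],
    [0, -0.084, -0.144, 0],
    [0, -0.111, -0.176, 0],
    [0, -0.141, -0.205, 0],
    [0, -0.173, -0.232, 0],
    [0, -0.207, -0.257, 0],
    [0, -0.243, -0.279, 0],
    [0, -0.28, -0.298, 0],
  ],
)

```text
time_s: 17.92
tcp_pos: [0.4723, 0.0865, 0.2231]
ee_rot: [[1.0, 0.003, -0.002], [0.003, -1.0, -0.01], [-0.002, 0.01, -1.0]]
wrist_force: [5.8, -13.3, 9.4]
gripper_width: 0.102
```

Emit:
drive_tool(
  series=[
    [0, -0.043, -0.018, 0],
    [0, -0.088, -0.032, 0],
    [0, -0.133, -0.042, 0],
    [0, -0.18, -0.049, 0],
    [0, -0.226, -0.051, 0],
    [0, -0.273, -0.05, 0],
    [0, -0.32, -0.045, 0],
    [0, -0.365, -0.035, 0],
    [0, -0.41, -0.022, 0],
    [0, -0.454, -0.005, 0],
  ],
)

```text
time_s: 19.18
tcp_pos: [0.4717, 0.1433, 0.2241]
ee_rot: [[1.0, 0.002, -0.001], [0.002, -1.0, -0.004], [-0.001, 0.004, -1.0]]
wrist_force: [0.9, -1.8, 10.5]
gripper_width: 0.1
```

Emit:
drive_tool(
  series=[
    [0, -0.042, 0.021, 0],
    [0, -0.082, 0.045, 0],
    [0, -0.12, 0.072, 0],
    [0, -0.156, 0.103, 0],
    [0, -0.189, 0.136, 0],
    [0, -0.218, 0.172, 0],
    [0, -0.245, 0.211, 0],
    [0, -0.268, 0.252, 0],
    [0, -0.288, 0.294, 0],
    [0, -0.304, 0.34, 0],
  ],
)

```text
time_s: 20.42
tcp_pos: [0.4713, 0.1808, 0.182]
ee_rot: [[1.0, 0.002, -0.002], [0.002, -1.0, -0.002], [-0.002, 0.002, -1.0]]
wrist_force: [-0.9, 4.0, 7.7]
gripper_width: 0.101
```

Emit:
drive_tool(
  series=[
    [0, 0, 0.015, 0],
    [0, 0, 0.02, 0],
    [0, 0, 0.02, 0],
    [0, 0, 0.02, 0],
  ],
)

```text
time_s: 20.92
tcp_pos: [0.4713, 0.1815, 0.1796]
ee_rot: [[1.0, 0.002, -0.002], [0.002, -1.0, -0.001], [-0.002, 0.001, -1.0]]
wrist_force: [-0.8, 6.4, 4.8]
gripper_width: 0.098
```

Emit:
drive_tool(
  series=[
    [0, 0, 0, 0],
    [0, 0, 0, 0],
    [0, 0, 0, 0],
    [0, 0, -0.2, 0],
    [0, 0, -0.5, 0],
    [0, 0, -0.75, 0],
    [0, 0, -0.75, 0],
    [0, 0, -0.75, 0],
  ],
  fingers=45,
)

```text
time_s: 21.92
tcp_pos: [0.4711, 0.1809, 0.2687]
ee_rot: [[1.0, 0.001, -0.003], [0.001, -1.0, -0.001], [-0.003, 0.001, -1.0]]
wrist_force: [-1.0, 0.1, -0.5]
gripper_width: 0.515
```

```bash
python3 - <<'E'
from h import *
s=telemetry.sense();p=np.array(s['tcp_pos']);print(s['time_s'],p.round(4),np.round(s['joints'],1),s['gripper_width'],np.round(s['ee_rot'],3).tolist())
snap('wrist','w5');snap('top','t5');snap('scene','s5')
a=cv2.imread('pics/w3.png')[0:265,120:500];b=cv2.imread('pics/w5.png')[0:265,120:500]
print('rim',proj('w5',[.554,.119,.166]),proj('w3',[.554,.119,.166]))
cv2.imwrite('pics/c3.png',np.hstack([a,b]))
E
```

```text
21.925 [0.4711 0.1809 0.2687] [ 39.5  11.5 -18.1  -0.  -60.5  50.6] 0.5150134121133262 [[1.0, 0.001, -0.003], [0.001, -1.0, -0.001], [-0.003, 0.001, -1.0]]
rim [402.16185685  86.20100087] [402.23484669  87.83867063]
```

View pics/c3.png

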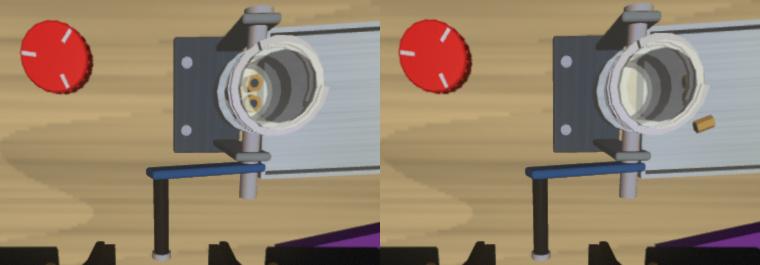

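The view before (left) and after (right) is identical: upright, empty, cap in place. Going back to the cap with the same yaw as at release.

Emit:
drive_tool(
  series=[
    [0.15, -0.15, -0.1, -0.09],
    [0.35, -0.3, -0.1, -0.18],
    [0.55, -0.5, -0.1, -0.27],
    [0.75, -0.65, -0.1, -0.36],
    [0.957, -0.795, -0.1, -0.45],
    [0.957, -0.795, -0.1, -0.54],
    [0.957, -0.795, 0, -0.63],
    [0.957, -0.795, 0.3, -0.72],
    [0.957, -0.795, 0.6, -0.785],
    [0.957, -0.795, 0.6, -0.785],
  ],
  fingers=87,
)

```text
time_s: 23.32
tcp_pos: [0.5849, 0.2759, 0.1936]
ee_rot: [[0.001, 1.0, -0.008], [1.0, -0.001, -0.006], [-0.006, -0.008, -1.0]]
wrist_force: [-0.1, -0.3, 0.6]
gripper_width: 1.001
```

```bash
python3 - <<'E'
from h import *
s=telemetry.sense();p=np.array(s['tcp_pos']);print(s['time_s'],p.round(4),np.round(s['joints'],1),s['gripper_width'],np.round(s['ee_rot'],3).tolist())
R=np.array(s['ee_rot']);print((R.T@(np.array([.586,.2763,.072])-p)/.12).round(3))
E
```

```text
23.325 [0.5849 0.2759 0.1936] [ 39.5  28.8  -3.4  -0.  -58.3 140.4] 1.000810960250096 [[0.001, 1.0, -0.008], [1.0, -0.001, -0.006], [-0.006, -0.008, -1.0]]
[0.009 0.017 1.013]
```

Emit:
drive_tool(
  series=[
    [0, 0, 0.3, 0],
    [0, 0, 0.6, 0],
    [0, 0, 0.85, 0],
    [0, 0, 0.98, 0],
    [0, 0, 0.98, 0],
    [0, 0, 0.98, 0],
    [0, 0, 0.98, 0],
  ],
)

```text
time_s: 24.2
tcp_pos: [0.5873, 0.2776, 0.0819]
ee_rot: [[-0.001, 1.0, 0.002], [1.0, 0.001, 0.002], [0.002, 0.002, -1.0]]
wrist_force: [0.4, -0.2, -0.2]
gripper_width: 0.996
```

```bash
python3 - <<'E'
from h import *
s=telemetry.sense();print(np.round(s['tcp_pos'],4),np.round(s['ee_rot'],4).tolist())
E
```

```text
[0.5873 0.2776 0.0819] [[-0.0008, 1.0, 0.0023], [1.0, 0.0008, 0.0016], [0.0016, 0.0023, -1.0]]
```

Emit:
drive_tool(
  series=[
    [-0.008, -0.008, 0.04, 0],
    [-0.008, -0.008, 0.075, 0],
    [-0.008, -0.008, 0.075, 0],
    [-0.008, -0.008, 0.075, 0],
  ],
)

```text
time_s: 24.7
tcp_pos: [0.5857, 0.2762, 0.0712]
ee_rot: [[-0.001, 1.0, -0.0], [1.0, 0.001, -0.0], [-0.0, -0.0, -1.0]]
wrist_force: [-0.8, -0.3, 0.2]
gripper_width: 0.999
```

Emit:
drive_tool(
  series=[
    [0, 0, 0, 0],
    [0, 0, 0, 0],
    [0, 0, 0, 0],
    [0, 0, 0, 0],
    [0, 0, 0, 0],
  ],
  fingers=40,
)

```text
time_s: 25.32
tcp_pos: [0.5857, 0.2762, 0.0713]
ee_rot: [[-0.001, 1.0, 0.0], [1.0, 0.001, 0.0], [0.0, 0.0, -1.0]]
wrist_force: [-0.2, -0.9, 0.0]
gripper_width: 0.673
```

```bash
python3 - <<'E'
from h import *
s=telemetry.sense();print(np.round(s['tcp_pos'],4),np.round(s['ee_rot'],4).tolist(),s['gripper_width'])
E
```

```text
[0.5857 0.2762 0.0713] [[-0.0008, 1.0, 0.0], [1.0, 0.0008, 0.0], [0.0, 0.0, -1.0]] 0.672805041620709
```

Regripped with the cap's underside 71.3 mm below the TCP, so home is TCP z ≈ 0.2153. Carrying it back.

Emit:
drive_tool(
  series=[
    [0, 0, -0.2, 0],
    [0, 0, -0.5, 0],
    [0, 0, -0.9, 0],
    [-0.1, -0.05, -1, 0.07],
    [-0.35, -0.15, -1, 0.14],
    [-0.6, -0.25, -1, 0.21],
    [-0.6, -0.26, -1, 0.2836],
    [-0.6, -0.26, -1, 0.2836],
  ],
)

```text
time_s: 26.32
tcp_pos: [0.5544, 0.2039, 0.1915]
ee_rot: [[0.535, 0.845, 0.0], [0.845, -0.535, 0.0], [0.0, 0.0, -1.0]]
wrist_force: [0.1, 0.5, -0.4]
gripper_width: 0.67
```

Emit:
drive_tool(
  series=[
    [0, 0, -0.4, 0],
    [0, 0, -0.75, 0],
    [0, 0, -0.75, 0],
    [0, 0, -0.75, 0],
  ],
)

```text
time_s: 26.82
tcp_pos: [0.5541, 0.2043, 0.2806]
ee_rot: [[0.535, 0.845, -0.001], [0.845, -0.535, -0.0], [-0.001, -0.001, -1.0]]
wrist_force: [-0.2, -0.4, -1.1]
gripper_width: 0.67
```

```bash
python3 - <<'E'
from h import *
s=telemetry.sense();p=np.array(s['tcp_pos']);R=np.array(s['ee_rot']);print(p.round(4),R.round(4).tolist(),s['gripper_width'],np.degrees(np.arctan2(R[1,0],R[0,0])))
print((R.T@(np.array([.5543,.1192,.2435])-p)/.12).round(4))
E
```

```text
[0.5541 0.2043 0.2806] [[0.5353, 0.8447, -0.0013], [0.8447, -0.5353, -0.0001], [-0.0007, -0.001, -1.0]] 0.6696602754473254 57.6381324140157
[-0.5979  0.3815  0.3091]
```

Emit:
drive_tool(
  series=[
    [-0.3, 0.19, 0, 0],
    [-0.598, 0.3815, 0, 0],
    [-0.598, 0.3815, 0.15, 0],
    [-0.598, 0.3815, 0.3, 0],
    [-0.598, 0.3815, 0.3, 0],
    [-0.598, 0.3815, 0.3, 0],
    [-0.598, 0.3815, 0.3, 0],
  ],
)

```text
time_s: 27.7
tcp_pos: [0.5549, 0.1194, 0.2458]
ee_rot: [[0.536, 0.844, 0.001], [0.844, -0.536, 0.0], [0.001, 0.001, -1.0]]
wrist_force: [0.1, 0.2, -0.1]
gripper_width: 0.673
```

```bash
python3 - <<'E'
from h import *
s=telemetry.sense();p=np.array(s['tcp_pos']);R=np.array(s['ee_rot']);print(p.round(4),R.round(4).tolist(),s['gripper_width'],np.degrees(np.arctan2(R[1,0],R[0,0])))
print((R.T@(np.array([.5543,.1192,.2258])-p)/.12).round(4))
E
```

```text
[0.5549 0.1194 0.2458] [[0.536, 0.8442, 0.001], [0.8442, -0.536, 0.0003], [0.0008, 0.0007, -1.0]] 0.6725271462150972 57.586278026874005
[-0.0042 -0.0038  0.1671]
```

Emit:
drive_tool(
  series=[
    [-0.003, -0.003, 0.05, 0],
    [-0.003, -0.003, 0.09, 0],
    [-0.003, -0.003, 0.13, 0],
    [-0.003, -0.003, 0.165, 0],
    [-0.003, -0.003, 0.165, 0],
    [-0.003, -0.003, 0.165, 0],
  ],
)

```text
time_s: 28.45
tcp_pos: [0.5546, 0.1195, 0.2254]
ee_rot: [[0.537, 0.844, 0.001], [0.844, -0.537, 0.001], [0.002, 0.001, -1.0]]
wrist_force: [2.5, 3.0, -1.4]
gripper_width: 0.671
```

Light contact only (4 N), 10 mm above home. Screwing down clockwise.

Emit:
drive_tool(
  series=[
    [0, 0, 0.008, 0.0873],
    [0, 0, 0.014, 0.1745],
    [0, 0, 0.02, 0.2618],
    [0, 0, 0.026, 0.349],
    [0, 0, 0.0315, 0.4363],
    [0, 0, 0.037, 0.5236],
    [0, 0, 0.0425, 0.611],
    [0, 0, 0.048, 0.698],
    [0, 0, 0.0535, 0.785],
    [0, 0, 0.059, 0.8727],
  ],
)

```text
time_s: 29.7
tcp_pos: [0.5544, 0.1188, 0.2184]
ee_rot: [[0.734, -0.679, 0.0], [-0.679, -0.734, -0.0], [0.001, -0.0, -1.0]]
wrist_force: [2.4, 1.4, -1.0]
gripper_width: 0.67
```

Emit:
drive_tool(
  series=[
    [0, 0, 0.0055, 0.0873],
    [0, 0, 0.011, 0.1745],
    [0, 0, 0.0167, 0.2618],
    [0, 0, 0.0222, 0.349],
    [0, 0, 0.0222, 0.349],
  ],
)

```text
time_s: 30.32
tcp_pos: [0.5536, 0.1183, 0.2156]
ee_rot: [[0.133, -0.991, -0.002], [-0.991, -0.133, -0.001], [0.001, 0.002, -1.0]]
wrist_force: [0.0, 0.1, -0.1]
gripper_width: 0.671
```

```bash
python3 - <<'E'
from h import *
s=telemetry.sense();p=np.array(s['tcp_pos']);R=np.array(s['ee_rot']);print(p.round(4),np.round(s['wrist_force'],1),np.round(s['moment'],2),s['gripper_width'],np.degrees(np.arctan2(R[1,0],R[0,0])))
E
```

```text
[0.5536 0.1183 0.2156] [ 0.   0.1 -0.1] [-0.07 -0.23 -0.  ] 0.6714336116850285 -82.34513401776469
```

Yaw is back at the original -82.4° and height at 0.2156 (home 0.2153). A small nip further, then release and lift.

Emit:
drive_tool(
  series=[
    [0, 0, 0.003, 0.035],
    [0, 0, 0.004, 0.06],
    [0, 0, 0.004, 0.06],
  ],
)

```text
time_s: 30.7
tcp_pos: [0.5538, 0.1185, 0.2154]
ee_rot: [[0.015, -1.0, -0.001], [-1.0, -0.015, -0.001], [0.001, 0.001, -1.0]]
wrist_force: [-1.6, 0.1, 1.2]
gripper_width: 0.668
```

```bash
python3 - <<'E'
from h import *
s=telemetry.sense();p=np.array(s['tcp_pos']);R=np.array(s['ee_rot']);print(p.round(4),np.round(s['wrist_force'],1),np.round(s['moment'],2),s['gripper_width'],np.degrees(np.arctan2(R[1,0],R[0,0])))
E
```

```text
[0.5538 0.1185 0.2154] [-1.6  0.1  1.2] [ 0.01  0.1  -0.01] 0.6684359589632266 -89.16389252193571
```

Emit:
drive_tool(
  series=[
    [0, 0, 0, 0],
    [0, 0, 0, 0],
    [0, 0, 0, 0],
    [0, 0, 0, 0],
    [0, 0, -0.2, 0],
    [0, 0, -0.5, 0],
    [0, 0, -0.7, 0],
    [0, 0, -0.7, -0.09],
    [0, 0, -0.7, -0.09],
    [0, 0, -0.7, -0.09],
  ],
  fingers=87,
)

```text
time_s: 31.95
tcp_pos: [0.5539, 0.1189, 0.2988]
ee_rot: [[0.188, -0.982, -0.001], [-0.982, -0.188, -0.0], [0.0, 0.001, -1.0]]
wrist_force: [-0.2, -0.4, 1.0]
gripper_width: 0.998
```

```bash
python3 - <<'E'
from h import *
s=telemetry.sense();print(s['time_s'],np.round(s['tcp_pos'],4),s['gripper_width'])
snap('wrist','w9');snap('scene','s9');snap('top','t9')
for f in('w9',):
    for q in([.554,.119,.17],[.554,.098,.17],[.572,.1297,.17],[.536,.1297,.17]):print(proj(f,q).round(1))
im=cv2.imread('pics/w9.png');b=cv2.resize(cv2.imread('pics/s9.png')[205:305,280:420],None,fx=2,fy=2,interpolation=cv2.INTER_CUBIC)
W=np.zeros((420,800,3),np.uint8);W[:,:515]=im[:,20:535];W[:200,518:798]=b;cv2.imwrite('pics/c4.png',W)
E
```

```text
31.95 [0.5539 0.1189 0.2988] 0.9981031376434604
[281.2 225.3]
[287.5 194.2]
[250.9 235.7]
[305.1 245.5]
```

View pics/c4.png

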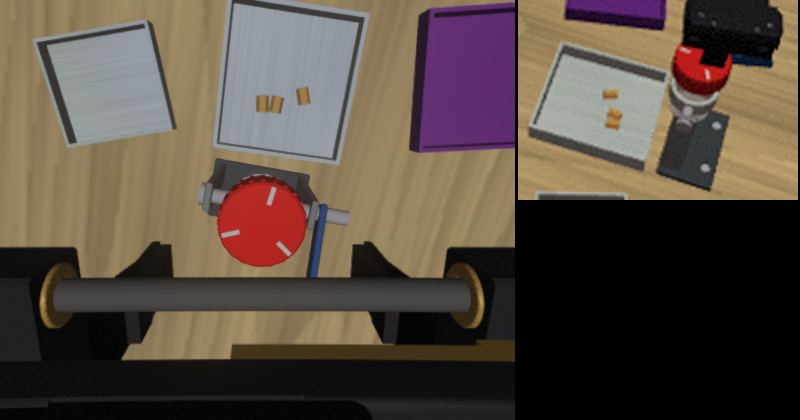

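The final picture shows the cap on the canister, with ticks at about (291,196), (250,234) and (303,249) in the wrist view, about 7° past home. The canister is upright, three standoffs are in the metal tray, and the gripper is clear above. Handing in.

```bash
python3 -c "
from station import order; print(order.finish_job())"
```

```text
the job is handed in; nothing more can be done
None
```

I handed the job in at about 32 s of the 72 s allowed; the system reports no verdict.

**What I did:** I unscrewed the cap by 140° and set it on the bench about 160 mm from the stand. I then swung the canister over with its crank to about 2.46 rad and back against the upright stop. Finally I set the cap back on and screwed it clockwise 147°, which is 7° past home and within the 15° play before the stop.

**Last checks:**
- **Standoffs:** all three show at rest in the larger metal tray.
- **Canister:** after the swing back, the wrist view matched the one taken before it, upright and empty.
- **Cap:** the tool height at the end was 0.2154 m, against 0.2153 m expected for home. The white ticks sit about 7–8° past home, which matches the extra turn. The seating force was under 3 N, so I did not feel the stop itself.
- **Other items:** the gripper is open and about 80 mm above its position on the cap. I never went near the screwdriver, the tape or the phone, but I did not re-measure where they lie.

**Disagreement:** the two fixed cameras put heights a little high, about 2 mm on the cap top and 6–8 mm on the crank pin. For those I used the stated heights; the wrist views of the cap and pin matched the positions I had worked out.

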